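# Open the till by its concealed release

## Robot

A 6-joint arm with a two-finger parallel gripper is mounted at the origin on a cart in front of the work surface, level with it; the furniture and walls round the work are solid. World frame = base frame: x ahead of the robot, y to its left, z up, the work surface at z = 0. Lengths are in m, angles in rad, forces in N, time in s.
With the tool pointing down it reaches from about 0.375 to 0.75 m from the base axis. Payload 9 kg.
Tool frame: the origin (TCP) lies midway between the tips of the shut fingers; the grasp point (between the pads) lies 19 mm behind it; z points along the fingers, y is the line along which they close (so a half turn about z gives the same grasp; the last joint's range is limited). The gripper opens to 85 mm and grips with 20 to 120 N. Pads are 22 mm wide; open, the fingers measure 114 mm over their backs; the gripper's body (76 mm by 85 mm) begins 54 mm behind the grasp point. The pads swing forward as they close: fully open they stand 13 mm farther back than shut.
Start: joints at [-1.395, 0.104, 0.097, 1.564, 0, 1.353], TCP at [0.23, -0.554, 0.231] pointing down, gripper open.
Joint ranges: [-2.99, 2.99], [-0.84, 1.86], [-1.1, 1.16], [-1.84, 2.11], [-1.51, 1.56], [-3.14, 3.14]. Speed limits (rad/s): [2.22, 2.22, 2.57, 3.14, 3.14, 3.14].

## Interface

Orientations are given as a rotation vector (axis times angle).
In Python, from plant import * gives the robot as it stands. The module is installed in compiled form; this text tells all that it offers. Calls block until the motion is done:
- move_ptp(position, orientation): joint-space move of the TCP to a pose.
- movel(position, ori=None, feed=0.15, max_force=None): straight line of the TCP; ori=None keeps the orientation; feed is the mean speed in m/s. With max_force (N) it stops when the force on the tool has changed by that much, and returns True; else False.
- movej(angles): joint-space move.
- ungrasp() and gripper_close(effort=None): open the fingers fully, or close them until they stop; effort is the grip in N (None keeps the last).
- hold(seconds).
- inverse_kinematics(position, orientation): joint angles nearest the present ones, or None.
- observe(): the state.
- get_image(name): name is "scene" or "top" or "wrist"; returns the picture (480x640x3 uint8, red, green, blue); there is no depth.
- camera_params(name): a dict with "camera_matrix" (3x3 intrinsics, pixels), "view" (4x4, takes a point from world to camera coordinates). Camera axes: x right, y down, z forward; pixel columns grow to the right and rows downward; lengths in m; the calibration is good to about 2 mm. A picture is of the moment at which its call begins: read the wrist's pose just before it. camera_params takes no time and is no camera call; for the wrist camera it gives the pose at the moment of the call.
A pose or a line that the arm cannot do raises IKError and nothing moves.
- close_job(): hands the job in; it is judged then, once.
Trained networks look in the newest picture that a camera, given by its name, has taken for a name from the list of things; names that differ only in an ending like _2 or _b are one class to them, and where a whole thing is asked for, a point or a joint stands for the part that bears it (a point fixed in the world has none). Each returns a list of dicts, best first, with "score" (0 to 1); they miss things now and then, are a little off and sometimes report something else, mostly with a low value. They report only what shows in the picture. A call takes as long as a camera call.
- masks_of(name, camera): "pixels" (480x640 bool, what is visible of it) and "rect" ([left, top, right, bottom] in pixels, round what is visible of it).
The state is a dict: "t": time; "joint_positions": joint angles; "qvel": joint speeds; "tau": joint torques, N m; "ee_pos": TCP position; "tcp_rot": TCP orientation; "contact_force": force on the tool from outside, world axes, zero at the start; "moment": the same for the moment, N m; "opening": finger opening in m; "grip_force": force on a finger pad.
Only numpy, scipy, OpenCV 4.12 (cv2) and the standard library are available. Lean on these libraries where they do the work, as an engineer would, in place of code of your own. Each camera call takes 0.05 s, during which the arm holds its last target. There are 200 camera calls.

## Task

The till's drawer has no handle: of the four identical flush brass caps in its wooden top, three only cover screws and one is the concealed release. Feel the caps gently with a closed fingertip until you find the one that gives, press it down so that the drawer springs ajar, then put a fingertip behind the drawer front and draw the drawer fully open. Do not grip or pick up anything, do not push hard on anything, and leave the goods on and around the till where they are.

Things in the scene. Friction and masses are not known exactly. Their poses are not given: they have to be found in the camera images.
- till: Low wooden counter till, fixed to the table: 190 mm deep (its x), 250 mm wide (its y), 90 mm high, with a flat board as its top. Origin: centre of its underside, on the table; z up. Its -x side is the drawer front, turned roughly to the robot. Left of the till (+y) a fixed tiered stand, 0.6 m tall, rises in the middle of the table, 0.53 m and more ahead of the robot: go round it in front.
- cap_row (a point): Middle of the row of four identical brass caps in the till's top, on their faces: 35 mm to +x of the till's origin, 88.5 mm above the table; axes as till. The round caps are 46 mm across, centred on y = -81, -27, +27 and +81 mm from here, each in a bore, its face 1.5 mm below the board. Any of the four may be the release; the other three are rigid. Shut fingertips fit in the bore.
- release (a joint): How far the release cap is down, m: 0 at rest, 0.006 fully down. It moves straight down against a spring (about 2 N to start, 4 to 5 N fully down) and comes up when let go. At about 0.004 it frees the drawer.
- till_drawer (a joint): How far the drawer is out along the till's -x, m: 0 shut and latched, 0.080 at its stop. When freed, a spring throws it out to about 0.052, where it stays; from there it slides against about 1 to 2 N and stays where it is left. Latched, it cannot be drawn out.
- front_inner (a point): Middle of the inner face of the drawer's front panel, 45 mm above the table, 95 mm to -x of the till's origin when shut; moves with the drawer, axes as till. The panel: 14 mm thick, 248 mm wide, top edge 75 mm above the table, no handle. Behind it (+x) the tray is empty for 50 mm, floor 18 mm above the table. The gap back to the carcass is as wide as the drawer is out, open from above.
- foil_egg_a: foil-wrapped chocolate egg 42x33x32 mm lying loose on the till's top near the front edge, on the till's +y side; origin at its underside. To be left alone.
- foil_egg_b: a second such egg on the till's -y side. To be left alone.
- hare_a: wrapped chocolate hare 78x64x123 mm standing loose behind the till. To be left alone.
- hare_b: small wrapped chocolate hare 49x54x82 mm standing loose to the left of the till. To be left alone.
- dripper_pink: pink fluted ceramic coffee dripper 119x119x85 mm standing loose near the front edge of the table, left of the till. To be left alone.

How it is judged:
On the way:
1. the concealed release is pressed down at least 4 mm (value of joint release above 0.004 m).
At the end, for the whole second after the job is handed in: the drawer stands at least 70 mm open (full travel 80 mm), at rest, and the release has sprung back up (value of joint till_drawer above 0.07 m and velocity of joint till_drawer between -0.01 and 0.01 m/s and value of joint release below 0.002 m); the robot touches nothing.
It fails at once if a loose thing is lifted, or moved more than 25 mm (distance of any of foil_egg_a, foil_egg_b, hare_a, hare_b, dripper_pink from where it was at the start of the episode above 0.025 m).
It fails at once if the till or its drawer is gripped or forced (more than 35 N) (contact force between the fingers and till above 35 N).
It fails at once if the hand pushes hard on anything (more than 60 N) (contact force between any of the fingers, the arm and anything else above 60 N).
It also fails if it takes over 51 s, if anything falls off the work surface, if the arm or the gripper's body presses on something with over 40 N, if the wrist force passes 120 N, or if a joint passes its speed limit or range.

## Working session

There is one attempt and no reset: what is moved stays moved. The work goes in short steps, each a Python script; the robot and the scene stay as the last script left them, time stands still between calls to the robot, and variables do not carry over. Pictures are saved under pics/ and viewed, at most 10 in all, crops included, and the job is handed in when it is done.

```bash
mkdir -p pics; python3 - <<'E'
from plant import *
import cv2,numpy as np
o=observe();print(o['t'],o['ee_pos'],o['tcp_rot'])
for c in("scene","top"):
    im=get_image(c);cv2.imwrite(f"pics/{c}.png",im[:,:,::-1])
    p=camera_params(c);print(c,np.round(p["camera_matrix"],1).tolist(),np.round(p["view"],3).tolist())
    for n in("till","cap_row","foil_egg_a","hare_a","dripper_pink","till_drawer"):
        print(n,[(round(d["score"],2),np.round(d["rect"]).tolist(),int(d["pixels"].sum())) for d in masks_of(n,c)])
E
```

```text
0.0 [ 0.2301734  -0.55371672  0.23051057] [-3.07954707e+00 -6.14328220e-01 -4.14702556e-05]
scene [[616.6, 0.0, 326.0], [0.0, 616.6, 236.2], [0.0, 0.0, 1.0]] [[0.808, -0.589, 0.012, -0.55], [-0.289, -0.415, -0.863, 0.156], [0.513, 0.694, -0.506, 1.183], [0.0, 0.0, 0.0, 1.0]]
till [(0.58, [322.0, 226.0, 454.0, 345.0], 8576)]
cap_row [(0.71, [319.0, 226.0, 457.0, 344.0], 8790)]
foil_egg_a [(0.73, [372.0, 274.0, 391.0, 288.0], 275), (0.53, [338.0, 231.0, 356.0, 244.0], 203)]
hare_a [(0.96, [389.0, 192.0, 415.0, 242.0], 639)]
dripper_pink [(0.58, [179.0, 191.0, 232.0, 243.0], 1619)]
till_drawer []
top [[496.3, 0.0, 323.8], [0.0, 496.3, 238.1], [0.0, 0.0, 1.0]] [[0.024, -1.0, -0.0, -0.186], [-0.99, -0.024, -0.136, 0.58], [0.136, 0.004, -0.991, 1.023], [0.0, 0.0, 0.0, 1.0]]
till [(0.93, [329.0, 185.0, 473.0, 316.0], 10344), (0.48, [404.0, 222.0, 428.0, 248.0], 396)]
cap_row [(0.56, [330.0, 184.0, 474.0, 318.0], 10567)]
foil_egg_a [(0.81, [428.0, 269.0, 448.0, 284.0], 278), (0.8, [352.0, 244.0, 368.0, 261.0], 248)]
hare_a [(0.68, [320.0, 138.0, 345.0, 178.0], 679), (0.6, [248.0, 267.0, 268.0, 289.0], 309)]
dripper_pink [(0.78, [160.0, 294.0, 220.0, 356.0], 2693)]
till_drawer [(0.57, [323.0, 275.0, 444.0, 317.0], 1091)]
```

```bash
python3 - <<'E'
import cv2
im=cv2.imread("pics/top.png")[120:330,240:500]
cv2.imwrite("pics/topc.png",cv2.resize(im,None,fx=2.8,fy=2.8,interpolation=cv2.INTER_CUBIC))
E
```

```text
(no output)
```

View pics/topc.png

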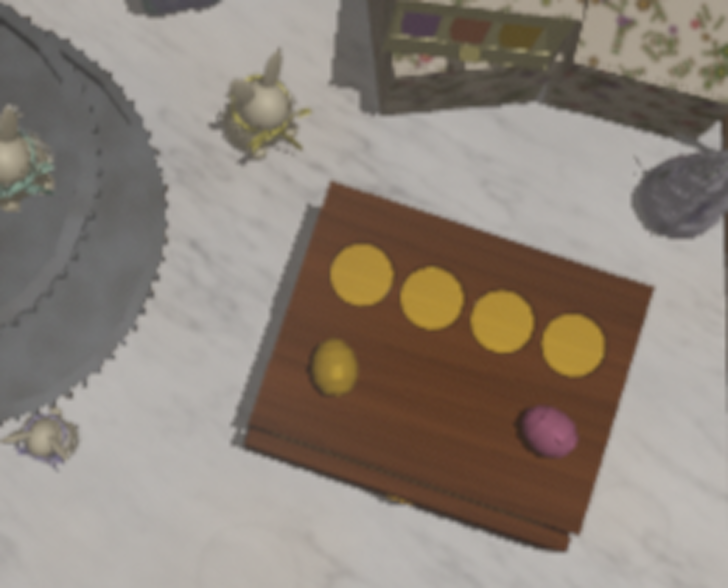

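View pics/scene.png

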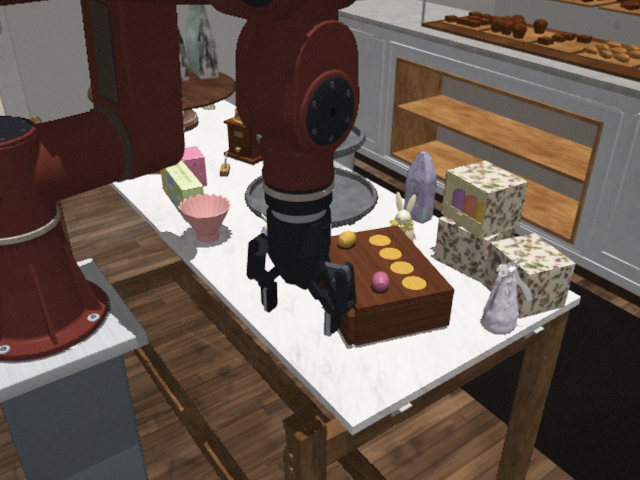

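The top view shows four brass caps, with crop centres at (362,275), (432,298), (502,321) and (573,345). The eggs sit in front of them at (335,367) and (550,431). I'll locate the caps by colour on the z=0.0885 plane.

```bash
cat > h.py <<'E'
from plant import *
import cv2,numpy as np,json
from scipy.spatial.transform import Rotation as Ro
def back(c,uv,z,p=None):
    p=p or camera_params(c); V=np.array(p["view"]);R,t=V[:3,:3],V[:3,3]
    d=R.T@np.linalg.inv(p["camera_matrix"])@[*uv,1]; o=-R.T@t
    return o+d*(z-o[2])/d[2]
def blobs(im,amin,amax):
    h=cv2.cvtColor(np.ascontiguousarray(im),cv2.COLOR_RGB2HSV)
    m=cv2.inRange(h,(17,120,120),(30,255,255))
    n,_,s,c=cv2.connectedComponentsWithStats(m)
    return [(c[i],s[i,4]) for i in range(1,n) if amin<s[i,4]<amax]
def down(yaw): # tool z down, tool y at angle yaw from world y
    y=np.array([-np.sin(yaw),np.cos(yaw),0]);z=np.array([0,0,-1.])
    return Ro.from_matrix(np.c_[np.cross(y,z),y,z]).as_rotvec()
E
python3 - <<'E'
from h import *
im=cv2.imread("pics/top.png")[:,:,::-1]
B=[b for b in blobs(im,150,900)]
P=[]
for c,a in B: p=back("top",c,.0885);print(np.round(c,1),a,np.round(p,4));P.append(p)
for uv,n in [((240+335/2.8,120+367/2.8),'eggL'),((240+550/2.8,120+431/2.8),'eggR')]: print(n,back("top",uv,.106))
print('fl',back("top",(240+245/2.8,120+437/2.8),.09),'fr',back("top",(240+580/2.8,120+532/2.8),.09))
for s in(0,np.pi):
    for yaw in (0.28,0.28-np.pi,.28-np.pi/2,-.28,):print(yaw,inverse_kinematics([.5,-.2,.2],down(yaw)))
E
```

```text
[  7.4 133.4] 153 [0.7842 0.4987 0.0885]
[  8.8 155. ] 279 [0.7375 0.4906 0.0885]
[368.7 217.7] 398 [ 0.6223 -0.2632  0.0885]
[393.8 226.1] 408 [ 0.6058 -0.3148  0.0885]
[418.8 234.5] 403 [ 0.5897 -0.366   0.0885]
[444.2 242.9] 407 [ 0.5736 -0.4177  0.0885]
[359.7 250.7] 201 [ 0.5535 -0.2457  0.0885]
eggL [ 0.55083859 -0.2442975   0.106     ]
eggR [ 0.50879551 -0.39742695  0.106     ]
fl [ 0.50036526 -0.18128178  0.09      ] fr [ 0.4383236  -0.42192103  0.09      ]
0.28 [-6.23553349e-01 -8.78998378e-02 -1.52438797e-01  1.50625737e+00
 -4.44089210e-16 -9.03553349e-01]
-2.861592653589793 [-6.23553349e-01 -8.78998378e-02 -1.52438797e-01  1.50625737e+00
 -4.44089210e-16  2.23803930e+00]
-1.2907963267948965 [-0.62355335 -0.08789984 -0.1524388   1.50625737  0.          0.66724298]
-0.28 [-6.23553349e-01 -8.78998378e-02 -1.52438797e-01  1.50625737e+00
  4.44089210e-16 -3.43553349e-01]
0.28 [-6.23553349e-01 -8.78998378e-02 -1.52438797e-01  1.50625737e+00
 -4.44089210e-16 -9.03553349e-01]
-2.861592653589793 [-6.23553349e-01 -8.78998378e-02 -1.52438797e-01  1.50625737e+00
 -4.44089210e-16  2.23803930e+00]
-1.2907963267948965 [-0.62355335 -0.08789984 -0.1524388   1.50625737  0.          0.66724298]
-0.28 [-6.23553349e-01 -8.78998378e-02 -1.52438797e-01  1.50625737e+00
  4.44089210e-16 -3.43553349e-01]
```

```bash
python3 - <<'E'
from h import *
gripper_close(20)
move_ptp([.590,-.366,.25],down(-.305)); hold(.3)
p=camera_params("wrist");im=get_image("wrist");cv2.imwrite("pics/w1.png",im[:,:,::-1])
for c,a in blobs(im,600,20000): print(np.round(c),a,np.round(back("wrist",c,.0885,p),4))
o=observe();print(o['t'],o['ee_pos'],o['contact_force'],o['opening'])
E
```

```text
[248. 217.] 2492 [ 0.5746 -0.4172  0.0885]
3.3917 [ 0.58971449 -0.36638844  0.25006975] [-0.05543255 -0.06616338  0.07560415] 4.75833486965833e-05
```

View pics/w1.png

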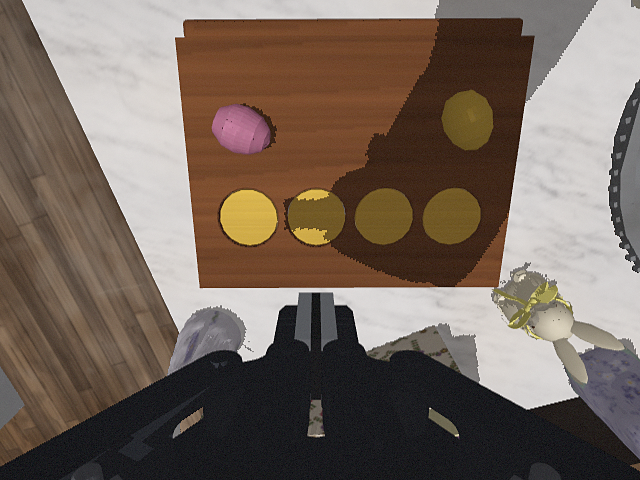

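The wrist view agrees: four caps at (248,217), (316,217), (384,216) and (452,216). The first one back-projects within 1 mm of the top-view fix. Next I'll feel the caps.

```bash
python3 - <<'E'
from h import *
C=[(.5741,-.4175),(.5900,-.3660),(.6062,-.3146),(.6225,-.2630)]
for i,(x,y) in enumerate(C):
    movel([x,y,.11],down(-.305),feed=.12); hold(.2)
    movel([x,y,.094],feed=.05); f0=observe()['contact_force'][2]
    hit=movel([x,y,.0795],feed=.012,max_force=7)
    o=observe();print(i,hit,round(o['t'],1),np.round(o['ee_pos'],4),round(o['contact_force'][2]-f0,2),flush=True)
    found=o['ee_pos'][2]<.0855
    if found: hold(.3); print(observe()['ee_pos'],observe()['contact_force'])
    movel([x,y,.11],feed=.08)
    if found: break
movel([x,y,.2],feed=.15)
cv2.imwrite("pics/top2.png",get_image("top")[120:360,240:500,::-1]); print(observe()['t'])
E
python3 -c "
import cv2;cv2.imwrite('pics/top2.png',cv2.resize(cv2.imread('pics/top2.png'),None,fx=2.4,fy=2.4))"
```

```text
0 True 6.1 [ 0.5741 -0.4175  0.0886] 4.62
1 True 8.7 [ 0.5901 -0.366   0.0826] 5.6
[ 0.59009054 -0.36608801  0.08260109] [-0.60660057  0.98179092  5.63051875]
10.3083
```

View pics/top2.png

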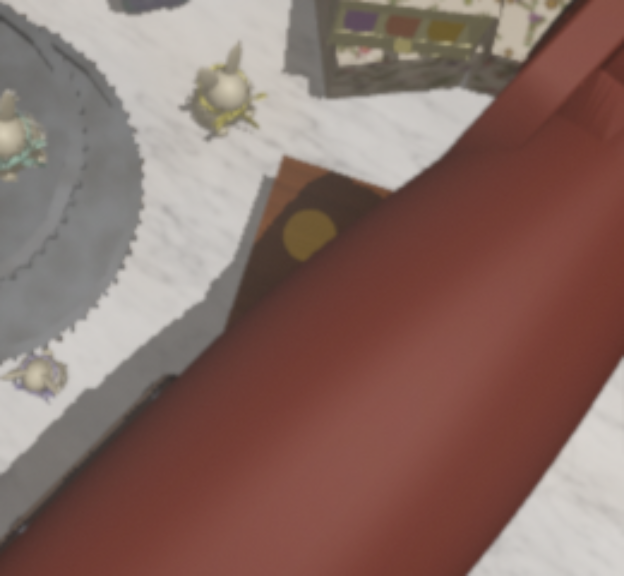

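Cap 1 gave 6 mm and stopped at 5.6 N, so it is the release. The arm hides the drawer in this picture, so I'll go above the expected gap and look with the wrist camera.

```bash
python3 - <<'E'
from h import *
movel([.4491,-.2935,.2],down(-.305),feed=.15); hold(.3)
p=camera_params("wrist");im=get_image("wrist").copy()
V=np.array(p["view"]);K=np.array(p["camera_matrix"])
O=np.array([.5645,-.3299,0]);X=np.array([.9537,-.3006,0]);Y=np.array([.3006,.9537,0])
for tx,z,col in((-.095,.09,(0,255,0)),(-.147,.075,(255,0,0)),(-.161,.075,(0,0,255))):
    q=[]
    for ty in(-.06,.06):
        c=V[:3,:3]@(O+tx*X+ty*Y+[0,0,z])+V[:3,3];u=K@c/c[2];q.append(tuple(int(v) for v in u[:2]))
    cv2.line(im,*q,col,1);print(q)
cv2.imwrite("pics/w2.png",im[:,:,::-1]);print(observe()['t'])
E
```

```text
[(227, 270), (401, 270)]
[(226, 191), (401, 191)]
[(225, 170), (403, 170)]
11.8667
```

View pics/w2.png

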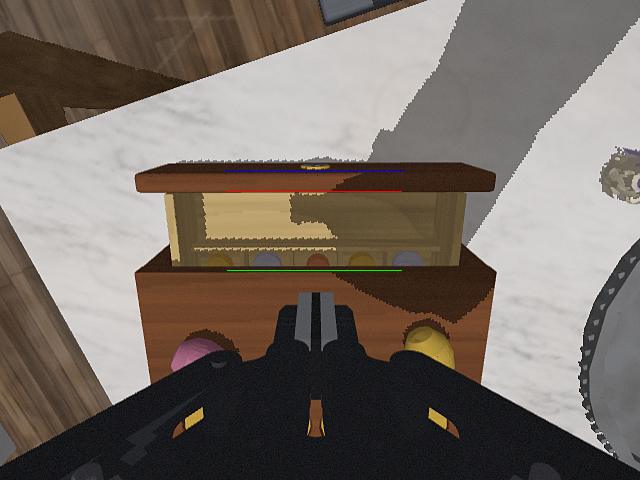

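The gap matches the prediction: panel edge at rows 170–191 and carcass edge at row 270, so the drawer is about 52 mm out. Next I'll insert the fingertip and pull.

```bash
python3 - <<'E'
from h import *
O=np.array([.5645,-.3299,0]);X=np.array([.9537,-.3006,0])
P=lambda tx,z:(O+tx*X+[0,0,z]).tolist()
s=lambda n,h:print(n,h,round(observe()['t'],1),round(float((observe()['ee_pos']-O)@X),4),np.round(observe()['contact_force'],1),flush=True)
movel(P(-.121,.1),feed=.12)
h=movel(P(-.121,.052),feed=.05,max_force=8);s('in',h)
if not h:
    h=movel(P(-.1645,.052),feed=.025,max_force=10);s('pull',h)
    movel(P(-.150,.052),feed=.04);s('back',0)
movel(P(-.150,.2),feed=.1);hold(.3)
p=camera_params("wrist");im=get_image("wrist").copy()
V=np.array(p["view"]);K=np.array(p["camera_matrix"]);Y=np.array([.3006,.9537,0])
for out in(.07,.08):
    q=[]
    for ty in(-.06,.06):
        c=V[:3,:3]@(np.array(P(-.095-out,.075))+ty*Y)+V[:3,3];q.append(tuple(int(v) for v in (K@c/c[2])[:2]))
    cv2.line(im,*q,(255,0,0) if out<.075 else (0,255,0),1);print(q)
cv2.imwrite("pics/w3.png",im[:,:,::-1])
s('end',0)
E
```

```text
in False 14.0 -0.1207 [ 0.2 -0.2  0.9]
pull True 15.6 -0.1632 [ 2.1 -1.6  1.5]
back 0 16.1 -0.15 [ 0.3 -0.7 -0.3]
[(227, 207), (400, 207)]
[(226, 192), (401, 192)]
end 0 18.1 -0.15 [ 0.1  0.3 -0.9]
```

View pics/w3.png

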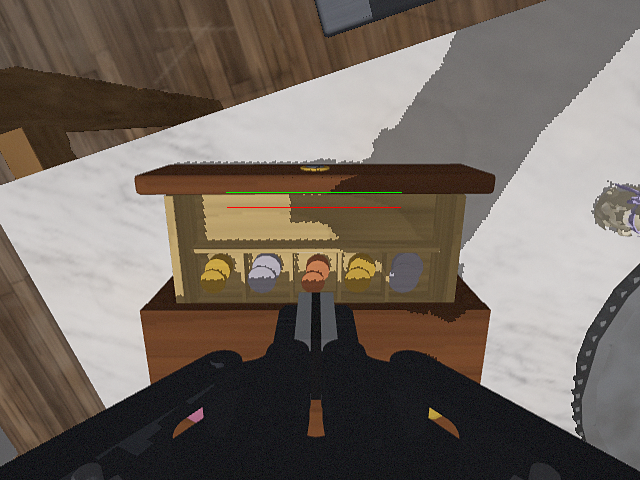

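The panel's inner edge is at row 193, on the 80 mm line (row 192), so the drawer is fully open. The hand is clear of everything.

```bash
python3 -c "
from plant import *
print(close_job())"
```

```text
the job is handed in; nothing more can be done
None
```

The job is handed in: the release was the second cap from the till's -y end, it went down 6 mm, and the drawer now stands about 80 mm open with the hand clear; the judge's verdict was not shown.

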